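Crank a nipping press down on a bundle of sleeve blanks

TASK

The bundle of paper sleeve blanks in the nipping press must be pressed flat. Fit the loose crank over the hex end of the screw, which sits out of sight down the guard tube on top of the press, and press it fully home past its ball catch; only then take it by its black grip and wind it clockwise until the sprung pad under the platen holds the bundle firmly, with its springs about half compressed and never so hard that the blanks are crushed. Leave the crank on the press and the things round about where they are.

Things in the scene. Friction and masses are not known exactly. Their poses are not given: they have to be found in the camera images.
- press: Fixed nipping press, dark blue-green cast frame, 120 x 250 mm, long along y: bright bed (top z=25.5 mm), two steel columns at y=+-96 mm, crosshead 35 mm wide with its top at z=142 mm (column nuts to z=159 mm), and on its middle a black guard tube, 66 mm outside, up to z=190 mm, with three spring balls in its wall that click over the crank's collar. Origin: centre of the underside.
- press_drive (a point): Centre of the guard tube's mouth, 190 mm above the table; z up along the screw. Bore 51.8 mm wide for the upper 18 mm (mouth flared to 57 mm), 48 mm below; 48 mm deep. The screw's hex end, 36 mm across flats, 24 mm tall, stands on its floor, its top 24 mm below the mouth. How the hex is clocked is not known. Clockwise from above lowers the platen, 18 mm a turn, at 0.3 N m running free.
- crank: Loose steel crank, 0.45 kg. Origin: centre of its lower end; z up, x towards the grip. Lower end: hex box spanner, 47 mm over corners, socket 37.4 mm across flats (flats face +-y), 26 mm deep. Its end lies 48 mm below the guard's mouth when home, 24 mm when it rests on the hex; it drops on within about 4 degrees of a match (every 60 degrees), at 31 mm the ball catch stops it: push with 10 N.
- crank_hub (a point): Middle of the dark hub on the crank's shank, 78 mm above the crank's origin: a block 30 mm along the crank's x, 24 mm wide along its y (the two flats to grip), from 60 to 88 mm above the origin. The flat arm, 16 mm wide, leaves it along +x, 60 to 70 mm above the origin. Below the hub a round collar, 50 mm wide, 30 to 40 mm above the origin.
- crank_grip: The crank's black grip: an upright cylinder of 22 mm diameter and 48 mm height that revolves freely on its pin, 75 mm out along the crank's x. Origin: centre of its lower end, 73 mm above the crank's origin; its yaw means nothing.
- platen: The press's moving plate, dark, 88 x 150 mm, brass bushes on the columns, brass nut on the screw. Origin: centre of its underside. The screw moves it and holds it where it is left, but springs back if wound past about 100 N of pressure. It carries the pressure pad on four springs.
- pad: Felt-faced steel pressure pad, 84 x 148 x 8 mm, hung under the platen on four springs. Origin: centre of its felt underside; free, that is 17.8 mm below the platen's origin, at the start 7 to 16 mm above the bundle. Pressing on the bundle it gives way upward by 1 mm for each 25 N, at most 8.5 mm. Firm means 2 to 7 mm. Each 100 N makes the crank about 0.29 N m stiffer.
- bundle: Bundle of white paper sleeve blanks lying on the press's bed under the pad, 134 x 73 mm, 21 mm thick, 0.4 kg, loose, long side along the press's y. Origin: centre of its underside. It must stay on the bed.
- crank_block: Fixed wooden block 84 x 110 x 40 mm with an upright hole (53 mm wide, 32 mm deep) in which the crank stands at the start, its origin 8 mm above the table. Origin: centre of the underside.
- glue_stick: Bystander: glue stick standing upright, white and orange, 27 mm diameter, 97 mm tall. Origin: centre of its foot.
- soap_bar: Bystander: cream wrapped bar of soap standing on its long edge, 81 x 27 x 68 mm. Origin: centre of its underside.
- blank_bundle: Bystander: second, thicker bundle of white sleeve blanks lying on the table, 136 x 74 x 31 mm. Origin: centre of its underside.
Mind the look-alikes: they are no part of the job. Leave any yellow look-alike of the bundle alone.

How it is judged:
On the way:
1. the crank is fully home on the hex, down the guard tube, before its grip is taken and the pad comes down on the bundle (z of crank in the frame of press_drive below -0.042 m and horizontal distance between crank and press_drive below 0.004 m and contact force between the fingers and crank_grip below 0.5 N and contact force between pad and bundle below 5 N), for 0.2 s.
At the end, for the whole second after the job is handed in: Crank fully home (end over 42 mm down the guard tube), upright within 6 degrees, at rest; pad pressing on the bundle with over 40 N; bundle centre within 20 mm of the press centre; glue stick, soap bar and second bundle within 20 mm of where they stood (z of crank in the frame of press_drive below -0.042 m and horizontal distance between crank and press_drive below 0.004 m and contact force between pad and bundle above 40 N and horizontal distance between bundle and press below 0.02 m and linear speed of crank below 0.02 m/s and angle between crank's own z axis and vertical below 0.1 rad and distance of each of glue_stick, soap_bar, blank_bundle from where it was at the start of the episode below 0.02 m); the robot touches nothing.
It fails at once if the blanks are crushed: the pressure pad presses on the bundle with more than 180 N (contact force between pad and bundle above 180 N).
It fails at once if a bystander (glue stick, soap bar, second bundle) is shifted by more than 20 mm (distance of any of glue_stick, soap_bar, blank_bundle from where it was at the start of the episode above 0.02 m).
It fails at once if the crank is dropped or knocked over (tilted more than 35 degrees) (angle between crank's own z axis and vertical above 0.61 rad).
It also fails if it takes over 61 s, if anything falls off the work surface, if the arm or the gripper's body presses on something with over 40 N, if the wrist force passes 120 N, or if a joint passes its speed limit or range.

ROBOT

A 6-joint arm with a two-finger parallel gripper is mounted at the origin on a cart in front of the work surface, level with it; the furniture and walls round the work are solid. World frame = base frame: x ahead of the robot, y to its left, z up, the work surface at z = 0. Lengths are in m, angles in rad, forces in N, time in s.
With the tool pointing down it reaches from about 0.325 to 0.85 m from the base axis. Payload 15.5 kg.
Tool frame: the origin (TCP) lies midway between the tips of the shut fingers; the grasp point (between the pads) lies 19 mm behind it; z points along the fingers, y is the line along which they close (so a half turn about z gives the same grasp; the last joint's range is limited). The gripper opens to 91 mm and grips with 3 to 60 N. Pads are 32 mm wide; open, the fingers measure 118 mm over their backs; the gripper's body (76 mm by 178 mm) begins 60 mm behind the grasp point.
Start: joints at [1.157, 0.494, 1.345, -0, 1.302, -0.096], TCP at [0.195, 0.594, 0.174] pointing down, gripper open.
Joint ranges: [-2.91, 2.91], [-0.82, 2.16], [0.22, 2.67], [-1.22, 4.37], [0.12, 2.79], [-3.08, 3.08]. Speed limits (rad/s): [1.89, 1.89, 2.57, 3.01, 3.01, 3.01].

INTERFACE

Orientations are given as a 3x3 rotation matrix whose columns are the frame's x, y, z axes.
In Python, from cell import env gives the robot as it stands. The module is installed in compiled form; this text tells all that it offers.
- The arm moves only by the shell command python3 -m pendant 'ROWS' [FORCE]. ROWS is JSON, a list that holds one entry, the list of rows, each a list of 5 numbers: the shift along the tool's x, y, z in units of 50 mm (1.0 is 50 mm), then the turn about the tool's z in units of 8 degrees (1.0 is 8 degrees), then the finger opening in mm, from 0 to 91.2. In form: [[[tx, ty, tz, turn, hand], ...]]. A call has 1 to 5 rows; each row is the pose to reach, as a shift and turn from the pose commanded when the call began, along the tool's axes at that moment; what a row does not reach only later rows make up. A row lasts 1/10 s, in which the tool goes at most 50 mm and 8.59 degrees, less where a joint would pass 70% of its speed; a pose out of reach is approached as far as the arm can. A call with a gripper value outside its range is refused whole. The fingers move at their own pace and stop on an object; FORCE is the grip in N (left out, the last holds). Time passes only in rows, so rows that repeat a pose let the fingers close. It gives the time, the measured TCP pose, the force, the opening and the grip force at its end, in the units of the state.
- env.get_state(): the state, without advancing time (a new reading comes with each control period).
- env.grab_frame(name): name is "side" or "top"; returns a dict with "image" (480x640x3 uint8, red, green, blue), "fx", "fy", "cx", "cy" (pixels), "world_from_camera" (4x4, takes a point from camera to world coordinates). Camera axes: x right, y down, z forward; pixel columns grow to the right and rows downward; lengths in m; the calibration is good to about 2 mm. A picture is of the moment at which its call begins. There is no depth.
- env.hand_in(): hands the job in; it is judged then, once.
Trained networks look in the newest picture that a camera, given by its name, has taken for a name from the list of things; names that differ only in an ending like _2 or _b are one class to them, and where a whole thing is asked for, a point or a joint stands for the part that bears it (a point fixed in the world has none). Each returns a list of dicts, best first, with "p" (0 to 1); they miss things now and then, are a little off and sometimes report something else, mostly with a low value. They report only what shows in the picture. A call takes as long as a camera call. They do not tell look-alikes from the thing itself.
- env.silhouettes(camera, label): "region" (480x640 bool, what is visible of it) and "centre" ([column, row] in pixels, amid what is visible of it).
- env.mark_of(camera, label): "centre" ([column, row] in pixels: a listed point, or the origin of a listed thing).
The state is a dict: "clock": time; "q": joint angles; "qvel": joint speeds; "joint_efforts": joint torques, N m; "tcp_pos": TCP position; "tcp_rot": TCP orientation; "wrist_force": force on the tool from outside, world axes, zero at the start; "wrist_torque": the same for the moment, N m; "grip_width": opening from 0.0 (shut) to 1.0 (fully open); "grip_force": force on a finger pad.
Only numpy, scipy, OpenCV 4.12 (cv2) and the standard library are available. Lean on these libraries where they do the work, as an engineer would, in place of code of your own. Each camera call takes 0.05 s, during which the arm holds its last target. There are 200 camera calls.

## Working session

There is one attempt and no reset: what is moved stays moved. The work goes in short steps, Python scripts to look and compute and a shell command to move; the robot and the scene stay as the last step left them, time stands still between calls to the robot, and variables do not carry over. Pictures are saved under pics/ and viewed, at most 13 in all, crops included, and the job is handed in when it is done.

```bash
mkdir -p pics
cat > h.py <<'E'
import numpy as np, cv2
from cell import env
F={}
def grab(n,save=None):
    f=env.grab_frame(n);F[n]=f
    if save: cv2.imwrite('pics/'+save,f['image'][:,:,::-1])
    return f
def ray(f,px):
    T=np.array(f['world_from_camera']);d=np.array([(px[0]-f['cx'])/f['fx'],(px[1]-f['cy'])/f['fy'],1.])
    d=T[:3,:3]@d;return T[:3,3],d/np.linalg.norm(d)
def atz(f,px,z):
    o,d=ray(f,px);return o+d*(z-o[2])/d[2]
def tri(f1,p1,f2,p2):
    o,d=ray(f1,p1);a,b=ray(f2,p2)
    s,t=np.linalg.lstsq(np.c_[d,-b],a-o,rcond=None)[0]
    return (o+s*d+a+t*b)/2,np.linalg.norm(o+s*d-a-t*b)
def proj(f,P):
    T=np.linalg.inv(np.array(f['world_from_camera']));c=T[:3,:3]@np.array(P)+T[:3,3]
    return np.array([f['fx']*c[0]/c[2]+f['cx'],f['fy']*c[1]/c[2]+f['cy']])
E
python3 - <<'E'
from h import *
np.set_printoptions(precision=4,suppress=True)
s=env.get_state();print(s['clock'],s['tcp_pos'],s['tcp_rot'],s['q'],s['grip_width'],s['wrist_force'])
a=grab('side','s0.png');b=grab('top','t0.png')
for f in(a,b):print(np.array(f['world_from_camera']),f['fx'],f['cx'],f['cy'])
for l in['press','press_drive','crank','crank_hub','crank_grip','platen','pad','bundle','crank_block','glue_stick','soap_bar','blank_bundle']:
    r={}
    for n in('side','top'):
        m=env.mark_of(n,l);r[n]=m;print(l,n,[(np.round(x['centre'],1).tolist(),round(x['p'],2)) for x in m[:3]])
    if r['side'] and r['top']:print('   tri',*tri(a,r['side'][0]['centre'],b,r['top'][0]['centre']))
print(env.get_state()['clock'])
E
```

```text
0.0 [0.1952 0.5933 0.1735] [[-0.9499  0.3125 -0.0005]
 [ 0.3125  0.9499 -0.0012]
 [ 0.0001 -0.0012 -1.    ]] [ 1.1575  0.4942  1.3461 -0.0001  1.3025 -0.0955] 0.9986462353077377 [-0.6449  0.1733 -0.42  ]
[[-0.9972 -0.0407  0.0625  0.4636]
 [-0.0735  0.3911 -0.9174  1.0665]
 [ 0.0129 -0.9194 -0.393   0.6335]
 [ 0.      0.      0.      1.    ]] 493.9531903950862 319.50266844110536 237.7314570649403
[[-0.0294 -0.9889  0.1458  0.3535]
 [-0.9996  0.0292 -0.0035 -0.0567]
 [-0.0008 -0.1458 -0.9893  1.6216]
 [ 0.      0.      0.      1.    ]] 577.0562376734856 320.1249297401639 232.043495965627
press side [([290.2, 320.4], 0.69)]
press top [([273.7, 229.3], 0.91), ([347.3, 252.7], 0.41)]
   tri [ 0.6022  0.0698 -0.01  ] 0.007169243241050941
press_drive side [([287.2, 247.2], 0.73)]
press_drive top [([264.7, 216.6], 0.61)]
   tri [0.6056 0.0768 0.1841] 0.006553805315628908
crank side [([332.6, 263.4], 0.58), ([290.1, 295.4], 0.21)]
crank top [([370.2, 262.4], 0.94)]
   tri [ 0.5061 -0.2     0.0125] 0.01065738310227123
crank_hub side [([335.9, 241.2], 0.82), ([290.6, 319.4], 0.73)]
crank_hub t
[... 346 characters left out ...]
d top []
bundle side [([290.5, 309.8], 0.84), ([374.1, 244.4], 0.66)]
bundle top [([432.7, 298.7], 0.62)]
   tri [ 0.5305 -0.4049 -0.2632] 0.2595188261920667
crank_block side [([333.8, 269.6], 0.73)]
crank_block top [([369.1, 259.4], 0.79)]
   tri [ 0.5092 -0.1987 -0.0057] 0.0035631168277559747
glue_stick side [([374.9, 312.2], 0.66)]
glue_stick top [([286.5, 306.4], 0.57)]
   tri [0.3917 0.0367 0.0032] 0.01190812617408778
soap_bar side [([383.7, 359.7], 0.58)]
soap_bar top [([222.8, 310.6], 0.74)]
   tri [ 0.3819  0.2149 -0.0009] 0.0049980833440179265
blank_bundle side [([263.3, 270.5], 0.96)]
blank_bundle top [([358.7, 194.1], 0.7)]
   tri [ 0.7042 -0.1767 -0.0082] 0.006522118333103472
1.3
```

View pics/s0.png

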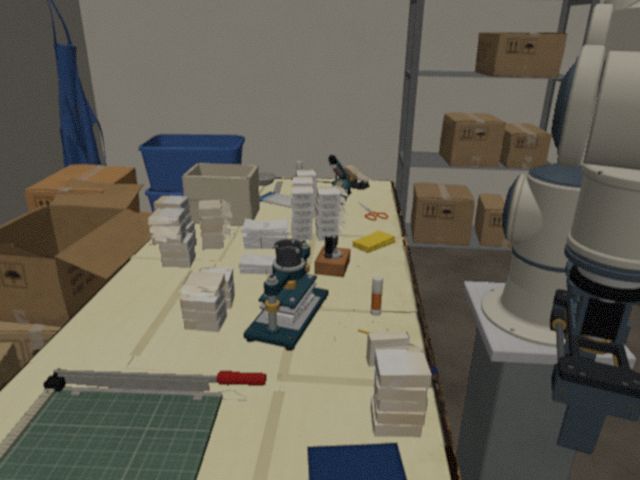

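View pics/t0.png

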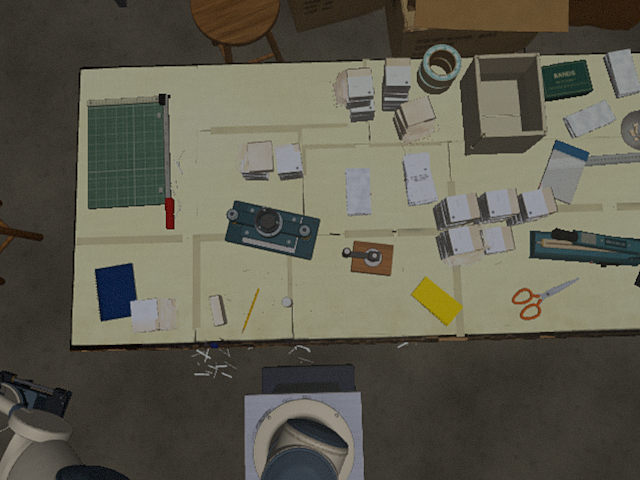

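The top view shows the press with its guard tube at about (267,219). The crank stands in the brown block at (372,258), with its grip at (347,253). The glue stick is at (287,302), the soap at (217,310), the second bundle at (358,191), and the yellow look-alike at (437,300). The only crank is the one in the block; I'll confirm that in one enlarged crop.

Run:
```python
from h import *
t=cv2.imread('pics/t0.png');s=cv2.imread('pics/s0.png')
a=cv2.resize(t[185:275,215:405],None,fx=4.2,fy=4.2,interpolation=cv2.INTER_CUBIC)[:,:798]
b=cv2.resize(s[175:285,255:375],None,fx=2,fy=2,interpolation=cv2.INTER_CUBIC)
o=np.zeros((600,798,3),np.uint8);o[:378]=a[:378];o[380:600,:240]=b
o[380:600,260:500]=cv2.resize(s[235:345,240:360],None,fx=2,fy=2,interpolation=cv2.INTER_CUBIC)
cv2.imwrite('pics/c1.png',o)
```

```text
(no output)
```

View pics/c1.png

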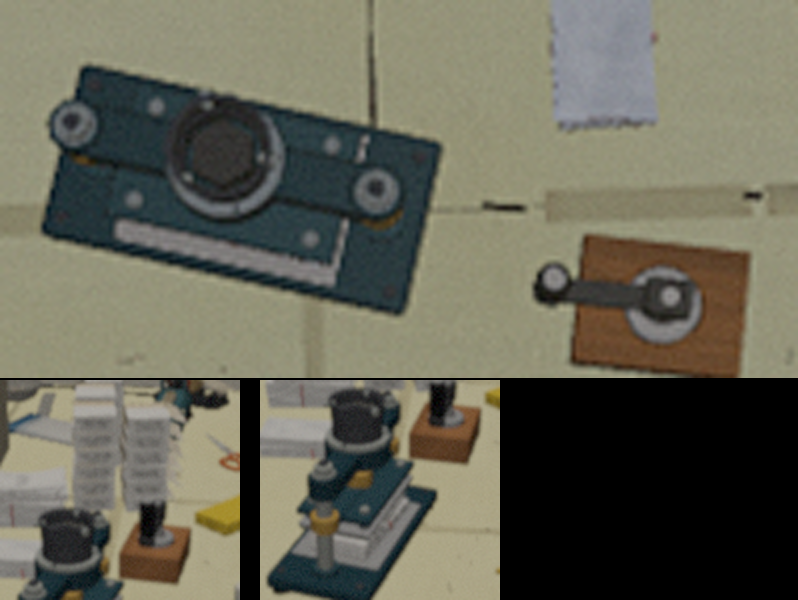

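The crop confirms it: crank in the wooden block at (372,257), its arm pointing toward the press, and the press tube at (268,221) with the hex faintly visible inside. Next I'll measure the landmarks more precisely.

```bash
cat > m.py <<'E'
from h import *
np.set_printoptions(precision=4,suppress=True)
b=grab('top');a=grab('side')
for n,f in(('top',b),('side',a)):
  for l in['crank','crank_grip','crank_hub','press','press_drive']:
    try:r=env.silhouettes(n,l)
    except Exception as e:print(e);continue
    for x in r[:2]:
        ys,xs=np.nonzero(x['region']);print(n,l,round(x['p'],2),np.array(x['centre']),xs.min(),xs.max(),ys.min(),ys.max(),len(xs))
im=b['image'].astype(int)
# dark neutral tube
hsv=cv2.cvtColor(b['image'],cv2.COLOR_RGB2HSV)
def fit(mask,box,name,z):
    x0,x1,y0,y1=box;m=np.zeros(mask.shape,np.uint8);m[y0:y1,x0:x1]=mask[y0:y1,x0:x1]
    c,_=cv2.findContours(m,cv2.RETR_EXTERNAL,cv2.CHAIN_APPROX_NONE);c=max(c,key=cv2.contourArea)
    e=cv2.fitEllipse(c);print(name,np.array(e[0]),np.array(e[1]),cv2.contourArea(c),'->',atz(b,e[0],z));return e
v=im.max(2);sat=v-im.min(2)
fit((v<75)&(sat<18),(245,295,200,245),'tube dark',.19)
fit((v>110)&(sat<25),(362,385,245,270),'collar',.048)
fit((v>110)&(sat<25),(343,351,247,255),'gripcap',.129)
fit((v>100)&(sat<30),(225,241,207,223),'nutL',.159)
fit((v>100)&(sat<30),(297,313,222,238),'nutR',.159)
print('samples',im[221,255:283].tolist())
print('handpick: tube',atz(b,(267.9,220.7),.19),'nuts',atz(b,(232.4,214.5),.159),atz(b,(304.5,230.2),.159),'collar',atz(b,(372.9,257.6),.048),'grip',atz(b,(346.7,251),.129),'boss',atz(b,(374.5,255.2),.1))
print(tri(b,(267.9,220.7),a,(290,246.5)))
c=cv2.resize(b['image'][203:239,250:286][:,:,::-1],None,fx=11,fy=11,interpolation=cv2.INTER_CUBIC)
c=np.clip(c.astype(float)*2.2,0,255).astype(np.uint8)
d=cv2.resize(a['image'][230:275,265:310][:,:,::-1],None,fx=8.8,fy=8.8,interpolation=cv2.INTER_CUBIC)
d=np.clip(d.astype(float)*1.6,0,255).astype(np.uint8)
cv2.imwrite('pics/c2.png',np.hstack([c,d]))
E
python3 m.py
```

```text
top crank 0.61 [368.2 258.4] 342 381 248 266 428
top crank_hub 0.85 [369.5 257.7] 343 380 248 266 373
top press 0.67 [272.6 230.9] 225 319 201 259 3828
top press 0.46 [274.5 237.8] 235 300 206 248 765
top press_drive 0.75 [273.3 227.9] 226 318 202 259 3720
side crank 0.7 [331.1 245.5] 324 341 234 258 347
side crank_grip 0.6 [327.9 245.6] 324 332 236 253 147
side crank_hub 0.54 [334.5 247. ] 324 341 234 259 346
side press 0.63 [289.4 299.2] 243 328 239 349 4844
side press_drive 0.86 [289.1 298.2] 243 328 239 350 4845
tube dark [268.0992 222.4282] [26.4389 45.2308] 571.5 -> [0.5928 0.0682 0.19  ]
collar [372.8821 256.3809] [15.5749 16.5183] 35.5 -> [ 0.5138 -0.2048  0.048 ]
gripcap [346.6937 250.8342] [3.5866 4.4996] 10.5 -> [ 0.522  -0.1297  0.129 ]
nutL [228.0583 213.6911] [ 7.0508 16.6527] 35.5 -> [0.6238 0.1736 0.159 ]
nutR [304.0267 229.5889] [7.1624 8.1183] 6.0 -> [ 0.5766 -0.0209  0.159 ]
samples [[52, 50, 52], [41, 42, 40], [38, 39, 40], [46, 42, 44], [29, 42, 40], [35, 50, 54], [46, 48, 48], [52, 52, 47], [54, 54, 50], [50, 46, 49], [58, 55, 52], [48, 48, 43], [50, 51, 52], [53, 48, 48], [55, 54, 48], [54, 51, 50], [53, 52, 46], [53, 51, 47], [55, 53, 53], [48, 45, 42], [34, 43, 44], [57, 71, 75], [73, 77, 74], [45, 45, 46], [61, 62, 64], [93, 96, 97], [97, 102, 105], [74, 80, 83]]
handpick: tube [0.5972 0.0686 0.19  ] nuts [0.6213 0.1624 0.159 ] [ 0.575 -0.022  0.159] collar [ 0.5104 -0.2047  0.048 ] grip [ 0.5216 -0.1297  0.129 ] boss [ 0.5115 -0.2043  0.1   ]
(array([0.5978, 0.0693, 0.1822]), np.float64(0.0013789029424646217))
```

View pics/c2.png

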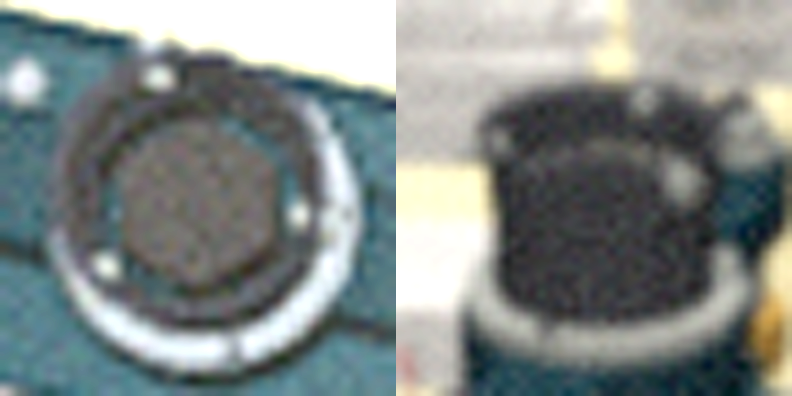

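The top view shows the hex in the tube, centred near crop (200,200), with corners pointing up and down the image, so its flats face about world ±y. I'll fit it numerically and cross-check the crank points in the side view.

```bash
cat > m2.py <<'E'
from h import *
from scipy.optimize import minimize
np.set_printoptions(precision=4,suppress=True)
fs=[grab('top') for _ in range(8)];b=F['top'];avg=np.mean([f['image'].astype(float) for f in fs],0)
a=grab('side');np.save('avg.npy',avg)
g=avg[:,:,0]*2-avg[:,:,2]
def samp(P):
    uv=np.array([proj(b,p) for p in P]).astype(np.float32)
    return cv2.remap(g.astype(np.float32),uv[:,:1],uv[:,1:],cv2.INTER_LINEAR).ravel()
th=np.radians(np.arange(0,360,4))
def hexpts(x,y,yaw,ap):
    # crank-type hex: flats face +-90deg of yaw
    k=np.mod(th-yaw-np.pi/2+np.pi/6,np.pi/3)-np.pi/6;r=ap/np.cos(k)
    return np.c_[x+r*np.cos(th),y+r*np.sin(th),np.full(len(th),.166)]
def cost(p):
    return -(samp(hexpts(*p,.0165)).mean()-samp(hexpts(*p,.0205)).mean())
best=[]
for y0 in range(-30,30,5):
    r=minimize(cost,[.599,.0690,np.radians(y0)],method='Nelder-Mead',options=dict(initial_simplex=[[.599,.069,np.radians(y0)],[.602,.069,np.radians(y0)],[.599,.072,np.radians(y0)],[.599,.069,np.radians(y0+4)]]))
    best.append((r.fun,r.x[0],r.x[1],np.degrees(r.x[2])))
for q in sorted(best)[:5]:print('hex',np.array(q))
# balls circumcentre
P=np.array([atz(b,p,.184)[:2] for p in[(263.9,209.5),(259.2,226.6),(276.8,222.0)]])
c=np.linalg.solve(2*(P[1:]-P[0]),(P[1:]**2).sum(1)-(P[0]**2).sum());print('balls',c,np.linalg.norm(P-c,axis=1))
print('sidecheck mouth',proj(a,[c[0],c[1],.19]),'griptop',proj(a,[.5216,-.1297,.129]),'gripbot',proj(a,[.5216,-.1297,.081]),'collar',proj(a,[.5112,-.2047,.048]))
s=a['image'][225:265,315:350][:,:,::-1];s=cv2.resize(s,None,fx=11,fy=11,interpolation=cv2.INTER_CUBIC)
t=cv2.resize(avg[240:276,335:390][:,:,::-1].astype(np.uint8),None,fx=7.4,fy=7.4,interpolation=cv2.INTER_CUBIC)
o=np.zeros((440,800,3),np.uint8);o[:,:385]=s;o[:t.shape[0],390:390+t.shape[1]]=t;cv2.imwrite('pics/c3.png',np.clip(o*1.5,0,255).astype(np.uint8))
print(env.get_state()['clock'])
E
python3 m2.py
```

```text
hex [-19.6956   0.601    0.0723 -65.1019]
hex [-19.6888   0.6011   0.0722  -5.699 ]
hex [-19.6843   0.601    0.0723  -4.9865]
hex [-19.6754   0.601    0.0721  -5.4772]
hex [-19.6734   0.6009   0.0722  -2.1587]
balls [0.6017 0.072 ] [0.0264 0.0264 0.0264]
sidecheck mouth [287.7243 243.6827] griptop [328.434 235.315] gripbot [328.0741 251.8876] collar [333.0325 251.5723]
2.35
```

View pics/c3.png

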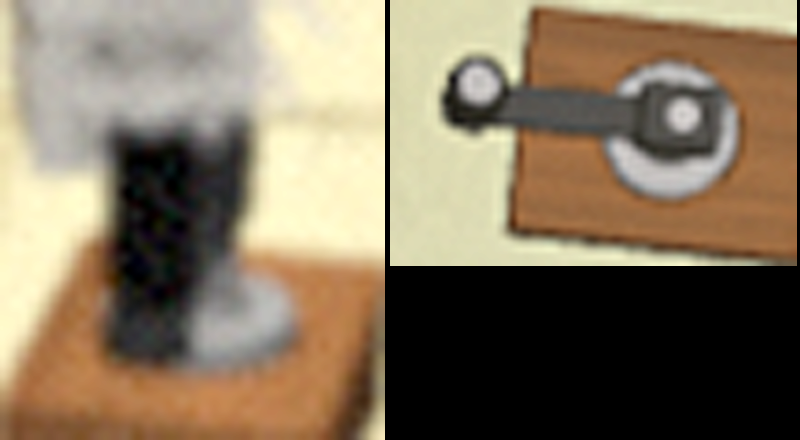

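```bash
cat > go.py <<'E'
import sys
from h import *
np.set_printoptions(precision=4,suppress=True)
# usage: x y z yaw(deg of tool y) -> delta in tool axes / units from the measured pose
x,y,z,w=map(float,sys.argv[1:5]);s=env.get_state();R=np.array(s['tcp_rot']);p=np.array(s['tcp_pos'])
d=R.T@(np.array([x,y,z])-p)/.05
yaw=np.degrees(np.arctan2(R[1,1],R[0,1]));t=-((w-yaw+180)%360-180)/8
print('units',d,'turn',round(t,3),'| pos',p,'yaw',round(yaw,2),'tilt',R[:2,2],'F',np.array(s['wrist_force']),'T',np.array(s['wrist_torque']),'grip',round(s['grip_width']*91.2,1),round(s['grip_force'],1),'t',round(s['clock'],2),'q6',round(s['q'][5],2))
E
python3 -m pendant '[[[-0.3,-0.4,-0.8,1,91],[-0.9,-1.1,-1.4,2,91],[-1.5,-1.8,-1.9,3,91],[-2.1,-2.6,-2,4,91],[-2.7,-3.3,-2,5,91]]]' 30
python3 go.py .512 -.204 .28 -6
```

```text
clock: 2.85
tcp_pos: [0.2713, 0.3966, 0.2754]
tcp_rot: [[-0.523, 0.853, 0.002], [0.853, 0.523, 0.002], [0.001, 0.003, -1.0]]
wrist_force: [1.6, 0.4, -0.8]
grip_width: 0.997
grip_force: 0.0
units [-12.7566  -2.1731  -0.1067] turn 4.689 | pos [0.2713 0.3966 0.2754] yaw 31.51 tilt [0.0018 0.0019] F [ 1.5561  0.442  -0.8251] T [-0.0254 -0.0339 -0.0171] grip 90.9 0.0 t 2.85 q6 0.3
```

```bash
python3 -m pendant '[[[-0.9,-0.1,0,1,91],[-1.8,-0.2,0,2,91],[-2.8,-0.4,0,3,91],[-3.8,-0.6,0,4,91],[-4.8,-0.8,0,4.7,91]]]' >/dev/null
python3 go.py .512 -.204 .28 -6
```

```text
units [-7.1913  3.7775 -0.1131] turn -0.014 | pos [0.3625 0.1736 0.2743] yaw -6.11 tilt [0.0008 0.0002] F [1.5183 1.1924 0.3459] T [-0.0747  0.0546  0.0531] grip 91.0 0.0 t 3.35 q6 0.4
```

```bash
python3 -m pendant '[[[-0.8,0.4,0,0,91],[-1.6,0.8,0,0,91],[-2.4,1.2,0,0,91],[-3.2,1.6,0,0,91],[-4,2,0,0,91]]]' >/dev/null
python3 -m pendant '[[[-0.8,0.4,0,0,91],[-1.6,0.8,0,0,91],[-2.4,1.3,0,0,91],[-3.2,1.78,0,0,91],[-3.2,1.78,0,0,91]]]' >/dev/null
python3 go.py .512 -.204 .067 -6
```

```text
units [ 0.0474 -0.0756  4.1274] turn 0.0 | pos [ 0.5154 -0.2065  0.2734] yaw -6.0 tilt [ 0.0003 -0.0012] F [ 0.3188  0.0846 -0.0835] T [-0.0641  0.1224  0.0031] grip 91.0 0.0 t 4.35 q6 -0.38
```

```bash
python3 -m pendant '[[[0.05,-0.08,0.8,0,91],[0.05,-0.08,1.6,0,91],[0.05,-0.08,2.4,0,91],[0.05,-0.08,3,0,91],[0.05,-0.08,3.3,0,91]]]' >/dev/null
python3 go.py .512 -.204 .067 -6
python3 - <<'E'
from h import *
f=grab('top');g=grab('side')
c=cv2.resize(f['image'][225:285,325:405][:,:,::-1],None,fx=5,fy=5,interpolation=cv2.INTER_CUBIC)
d=cv2.resize(g['image'][195:275,290:360][:,:,::-1],None,fx=4.3,fy=4.3,interpolation=cv2.INTER_CUBIC)
o=np.zeros((345,800,3),np.uint8);o[:300,:400]=c;o[:d.shape[0],410:410+d.shape[1]]=d[:345];cv2.imwrite('pics/c4.png',np.clip(o*1.5,0,255).astype(np.uint8))
E
```

```text
units [-0.1159  0.0825  0.7912] turn 0.025 | pos [ 0.5086 -0.1979  0.1066] yaw -5.8 tilt [-0.003   0.0016] F [0.3055 0.2329 0.9053] T [-0.0873  0.0563 -0.0357] grip 91.1 0.0 t 4.85 q6 -0.38
```

View pics/c4.png

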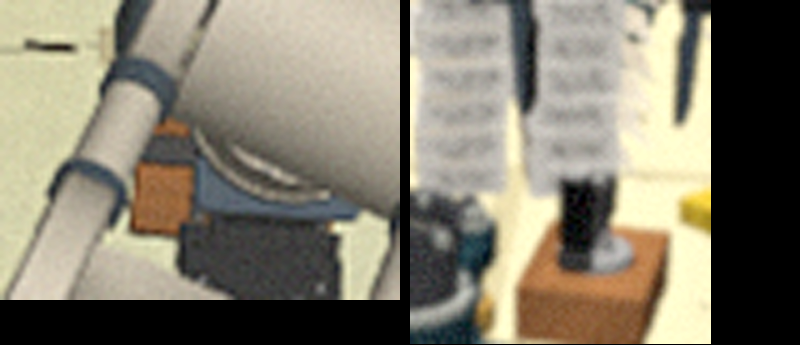

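The side view shows the fingers astride the crank, at crop (525,60) and (690,70), with the hub between them. Next I correct the offset, descend and close.

```bash
python3 go.py .512 -.204 .067 -6
python3 -m pendant '[[[0,0,0.2,0,91],[0,0,0.4,0,91],[0,0,0.6,0,91],[0,0,0.7,0,91],[0,0,0.7,0,91]]]' >/dev/null
python3 go.py .512 -.204 .067 -6
```

```text
units [-0.1141  0.0814  0.8046] turn 0.025 | pos [ 0.5087 -0.198   0.1073] yaw -5.8 tilt [-0.0034  0.0018] F [-0.6029  0.1672  0.4288] T [-0.073   0.0476 -0.0149] grip 91.0 0.0 t 4.95 q6 -0.38
units [-0.0996  0.0563  0.1277] turn 0.024 | pos [ 0.5097 -0.1988  0.0734] yaw -5.81 tilt [-0.001   0.0005] F [0.0916 0.5556 0.6651] T [-0.0856  0.0776 -0.0505] grip 90.8 0.0 t 5.45 q6 -0.38
```

```bash
python3 -m pendant '[[[-0.1,0.06,0.12,0,91],[-0.1,0.06,0.12,0,70],[-0.1,0.06,0.12,0,50],[-0.1,0.06,0.12,0,40],[-0.1,0.06,0.12,0,34]]]' 20 >/dev/null
python3 go.py .512 -.204 .067 -6
python3 -m pendant '[[[0,0,0,0,26],[0,0,0,0,22],[0,0,0,0,18],[0,0,0,0,16],[0,0,0,0,16]]]' 40 >/dev/null
python3 go.py .512 -.204 .067 -6
```

```text
units [ 0.0035 -0.0124  0.0245] turn 0.024 | pos [ 0.5126 -0.2042  0.0682] yaw -5.81 tilt [ 0.0002 -0.0001] F [-0.0822 -0.0143  1.114 ] T [-0.0978  0.0435  0.0157] grip 62.2 0.0 t 5.95 q6 -0.39
units [ 0.0031 -0.0104  0.0207] turn 0.024 | pos [ 0.5125 -0.2042  0.068 ] yaw -5.81 tilt [-0.0001  0.    ] F [0.6382 0.0279 0.0697] T [-0.0628  0.0151  0.048 ] grip 21.8 0.0 t 6.45 q6 -0.39
```

```bash
python3 -m pendant '[[[0,0,0,0,12],[0,0,0,0,8],[0,0,0,0,8],[0,0,0,0,8],[0,0,0,0,8]]]' 40 >/dev/null
python3 go.py .512 -.204 .067 -6
```

```text
units [ 0.0038 -0.0111  0.0209] turn 0.024 | pos [ 0.5125 -0.2042  0.068 ] yaw -5.81 tilt [-0.  0.] F [-0.2009 -0.5707  0.2782] T [-0.1233  0.0584 -0.0107] grip 8.1 0.0 t 6.95 q6 -0.39
```

The fingers closed to 8 mm with no contact, so the hub isn't between them. I'll look before doing anything else.

Run:
```python
from h import *
np.set_printoptions(precision=1,suppress=True)
f=grab('top');g=grab('side')
print('tcp side',proj(g,[.5125,-.2042,.068]),'top',proj(f,[.5125,-.2042,.068]), 'old grip', proj(g,[.5217,-.13,.105]))
for n in('side','top'):
  for l in('crank','crank_hub','crank_grip'):
    for x in env.mark_of(n,l)[:2]:print(n,l,x['p'],np.array(x['centre']))
c=cv2.resize(f['image'][215:295,325:425][:,:,::-1],None,fx=4,fy=4,interpolation=cv2.INTER_CUBIC)
d=cv2.resize(g['image'][175:275,290:370][:,:,::-1],None,fx=4.8,fy=4.8,interpolation=cv2.INTER_CUBIC)
o=np.zeros((480,800,3),np.uint8);o[:320,:400]=c;o[:d.shape[0],410:410+d.shape[1]]=d[:480];cv2.imwrite('pics/c5.png',np.clip(o*1.5,0,255).astype(np.uint8))
```

```text
tcp side [332.7 245.2] top [373.4 256.1] old grip [328.2 243.6]
side crank 0.68 [334.3 264.9]
side crank_hub 0.66 [333.7 241.7]
side crank_hub 0.57 [326.7 253.8]
side crank_grip 0.58 [328.1 253.5]
top crank 0.48 [369.2 257.6]
top crank_hub 0.24 [273.3 229.9]
```

View pics/c5.png

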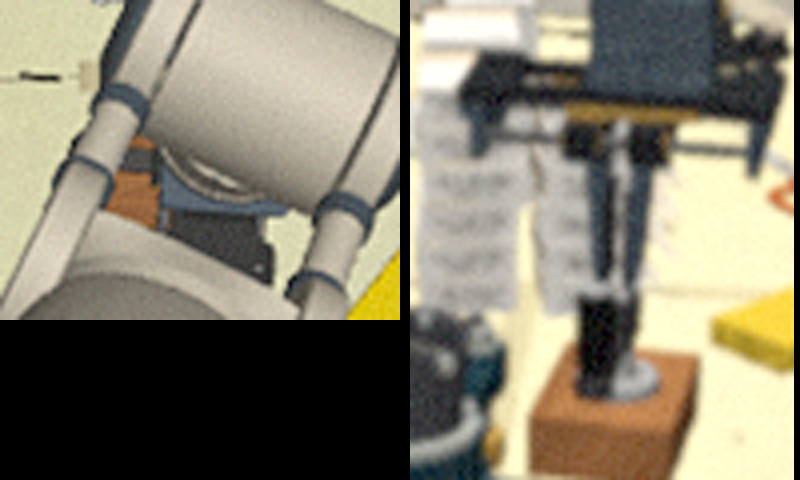

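The side view shows the fingertips ending at about crop row 290. That is level with the hub top and roughly 25 mm above where the reported TCP height would put them. The lateral position is right. I'll open, lower 20 mm (safe on either reading) and close again.

```bash
python3 -m pendant '[[[0,0,0,0,60],[0,0,0,0,60],[0,0,0,0,60],[0,0,0,0,60],[0,0,0,0,60]]]' 20 >/dev/null
python3 -m pendant '[[[0,0,0,0,60],[0,0,0.1,0,60],[0,0,0.2,0,60],[0,0,0.3,0,60],[0,0,0.36,0,60]]]' 20 >/dev/null
python3 go.py .512 -.204 .05 -6
python3 -m pendant '[[[0,0,0,0,30],[0,0,0,0,20],[0,0,0,0,16],[0,0,0,0,16],[0,0,0,0,16]]]' 20 >/dev/null
python3 go.py .512 -.204 .05 -6
python3 -m pendant '[[[0,0,0,0,16],[0,0,0,0,16],[0,0,0,0,16]]]' 20 >/dev/null
python3 go.py .512 -.204 .05 -6
```

```text
units [ 0.0015 -0.0049 -0.014 ] turn 0.024 | pos [ 0.5122 -0.2041  0.0493] yaw -5.81 tilt [-0.0008  0.0004] F [ 0.411   0.4108 -0.4499] T [-0.0981  0.1241 -0.0368] grip 60.0 0.0 t 8.35 q6 -0.39
units [ 0.0042 -0.0127  0.0038] turn 0.024 | pos [ 0.5126 -0.2043  0.0502] yaw -5.81 tilt [ 0.0002 -0.0001] F [-0.0237 -0.5277  0.7213] T [-0.145  -0.0453 -0.0916] grip 24.0 19.9 t 8.85 q6 -0.39
units [ 0.0048 -0.0131  0.0027] turn 0.024 | pos [ 0.5126 -0.2043  0.0501] yaw -5.81 tilt [ 0.0002 -0.0001] F [-0.3711 -0.4867  2.5642] T [-0.1575  0.1128  0.0204] grip 23.8 20.0 t 9.15 q6 -0.39
```

The hub is gripped: 24.0 mm opening at 20 N. I firm up the grip and lift.

```bash
python3 -m pendant '[[[0,0,0,0,10],[0,0,0,0,10],[0,0,-0.2,0,10],[0,0,-0.6,0,10],[0,0,-1.0,0,10]]]' 50 >/dev/null
python3 go.py .512 -.204 .265 -6
python3 -m pendant '[[[0,0,-0.6,0,10],[0,0,-1.3,0,10],[0,0,-2,0,10],[0,0,-2.7,0,10],[0,0,-3.3,0,10]]]' >/dev/null
python3 go.py .6013 .0721 .265 25
```

```text
units [ 0.0006 -0.0042 -3.2855] turn 0.024 | pos [ 0.512  -0.2039  0.1007] yaw -5.81 tilt [-0.0013  0.0007] F [ 1.1098  0.6344 -3.3864] T [-0.126  -0.0024 -0.035 ] grip 23.0 50.0 t 9.65 q6 -0.39
units [5.6739 1.2149 0.0465] turn -3.851 | pos [ 0.5122 -0.204   0.2673] yaw -5.8 tilt [ 0.0004 -0.0002] F [ 0.6937 -0.7008 -4.5261] T [-0.1658 -0.0256 -0.0272] grip 23.4 50.0 t 10.15 q6 -0.39
```

```bash
python3 -m pendant '[[[0.5,0.1,0,-0.3,10],[1.2,0.3,0,-0.9,10],[2,0.4,0,-1.6,10],[2.8,0.6,0,-2.3,10],[3.6,0.8,0,-3,10]]]' >/dev/null
python3 go.py .6013 .0721 .265 25
```

```text
units [1.6949 1.2189 0.0084] turn -0.824 | pos [ 0.5702 -0.0276  0.2654] yaw 18.41 tilt [-0.0006  0.0001] F [ 0.5667  0.0036 -4.3303] T [-0.1536 -0.0099  0.0804] grip 23.4 50.0 t 10.65 q6 -0.47
```

```bash
python3 -m pendant '[[[0.7,0.5,0,-0.4,10],[1.3,0.9,0,-0.8,10],[1.6,1.15,0,-0.82,10],[1.69,1.22,0,-0.82,10],[1.69,1.22,0,-0.82,10]]]' >/dev/null
python3 -m pendant '[[[0,0,0,0,10]]]' >/dev/null
python3 go.py .6013 .0721 .265 25
python3 - <<'E'
from h import *
np.set_printoptions(precision=2,suppress=True)
f=grab('top');g=grab('side')
for P in([.6013,.0721,.223],[.6013,.0721,.19]):print('exp side',proj(g,P),'top',proj(f,P))
for n in('side','top'):
  for l in('crank','crank_hub','crank_grip','press_drive'):
    for x in env.mark_of(n,l)[:2]:print(n,l,x['p'],np.array(x['centre']))
c=cv2.resize(f['image'][185:255,230:320][:,:,::-1],None,fx=4.4,fy=4.4,interpolation=cv2.INTER_CUBIC)
d=cv2.resize(g['image'][180:280,250:330][:,:,::-1],None,fx=4.8,fy=4.8,interpolation=cv2.INTER_CUBIC)
o=np.zeros((480,800,3),np.uint8);o[:c.shape[0],:396]=c;o[:d.shape[0],410:410+d.shape[1]]=d[:480];cv2.imwrite('pics/c6.png',np.clip(o*1.5,0,255).astype(np.uint8))
E
```

```text
units [0.0545 0.017  0.0025] turn -0.036 | pos [0.6017 0.0693 0.2651] yaw 24.71 tilt [-0.0005 -0.0003] F [ 0.5403 -0.336  -3.984 ] T [-0.0898  0.078   0.008 ] grip 23.1 50.0 t 11.25 q6 -0.42
exp side [287.74 229.93] top [265.25 216.87]
exp side [287.92 243.7 ] top [266.5  219.12]
side crank 0.57 [287.4 231.2]
side crank_hub 0.68 [292.1 195.7]
side crank_hub 0.24 [334.4 268. ]
side press_drive 0.56 [291.  245.3]
top crank_hub 0.29 [274.1 229.3]
top crank_grip 0.37 [232.2 226.4]
top press_drive 0.81 [267.6 217.9]
```

View pics/c6.png

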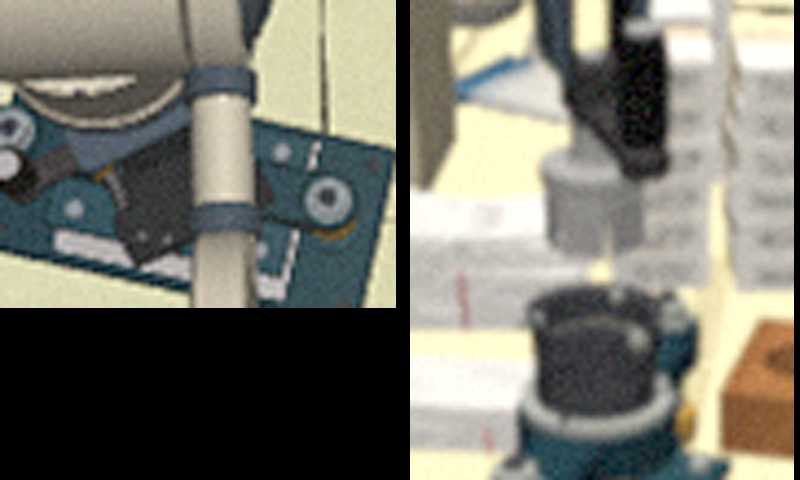

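The side view shows the crank upright over the tube: spanner at crop x≈595, tube at x≈597, so laterally aligned. I'll nudge it and lower into the mouth in small steps while watching the force.

```bash
python3 -m pendant '[[[0.06,0,0.1,0,10],[0.06,0,0.3,0,10],[0.06,0,0.5,0,10],[0.06,0,0.64,0,10],[0.06,0,0.64,0,10]]]' >/dev/null
python3 go.py .6013 .0721 .208 25
python3 -m pendant '[[[0,0,0.06,0,10],[0,0,0.12,0,10],[0,0,0.18,0,10],[0,0,0.24,0,10],[0,0,0.3,0,10]]]' >/dev/null
python3 go.py .6013 .0721 .208 25
```

```text
units [-0.0235  0.0175  0.4689] turn -0.031 | pos [0.6001 0.0728 0.2314] yaw 24.75 tilt [-0.0025 -0.0001] F [-0.5206 -0.5694 -3.6731] T [-0.0598  0.0424 -0.0485] grip 23.2 50.0 t 12.25 q6 -0.41
units [-0.0171  0.0014  0.1971] turn -0.031 | pos [0.6009 0.0728 0.2179] yaw 24.75 tilt [ 0.0001 -0.    ] F [-0.1085  0.3228 -4.7264] T [-0.0692 -0.0341 -0.0168] grip 23.4 50.0 t 12.75 q6 -0.41
```

```bash
python3 -m pendant '[[[0,0,0.05,0,10],[0,0,0.1,0,10],[0,0,0.15,0,10],[0,0,0.18,0,10],[0,0,0.2,0,10]]]' >/dev/null
python3 go.py .6013 .0721 .208 25
python3 -m pendant '[[[0,0,0.03,0,10],[0,0,0.05,0,10],[0,0,0.05,0,10]]]' >/dev/null
python3 go.py .6013 .0721 .208 25
```

```text
units [-0.0167  0.0014 -0.0018] turn -0.031 | pos [0.6009 0.0728 0.2079] yaw 24.75 tilt [-0.  0.] F [-0.9554 -0.0436 -1.3769] T [-0.1367  0.0085 -0.0058] grip 23.5 50.0 t 13.25 q6 -0.41
units [-0.0119  0.0004 -0.0505] turn -0.032 | pos [0.601  0.0726 0.2055] yaw 24.75 tilt [ 0.0003 -0.0003] F [ 2.1414 -0.8541 -5.1165] T [-0.6088 -0.3843 -0.0238] grip 23.2 50.0 t 13.55 q6 -0.41
```

```bash
for i in 1 2; do python3 -m pendant '[[[0,0,0.03,0,10],[0,0,0.05,0,10],[0,0,0.05,0,10]]]' >/dev/null
python3 go.py .6013 .0721 .201 25; done
```

```text
units [-0.0149  0.001   0.038 ] turn -0.031 | pos [0.6009 0.0728 0.2029] yaw 24.75 tilt [ 0.     -0.0002] F [ 1.6497 -2.631  -3.7765] T [-0.7159 -0.5271  0.0631] grip 23.7 50.0 t 13.85 q6 -0.41
units [-0.0138 -0.     -0.0083] turn -0.031 | pos [0.601  0.0727 0.2006] yaw 24.75 tilt [ 0.0003 -0.0002] F [ 2.2639 -3.41   -3.2816] T [-0.8998 -0.6217  0.0625] grip 23.3 50.0 t 14.15 q6 -0.41
```

It's on the hex, 7 mm past first contact with little force. I ease sideways 1 mm and press through the catch.

```bash
python3 -m pendant '[[[-0.02,0,0,0,10],[-0.025,0,0.04,0,10],[-0.025,0,0.08,0,10],[-0.025,0,0.12,0,10],[-0.025,0,0.15,0,10]]]' >/dev/null
python3 go.py .6013 .0721 .184 25
python3 -m pendant '[[[0,0,0.03,0,10],[0,0,0.06,0,10],[0,0,0.09,0,10],[0,0,0.12,0,10]]]' >/dev/null
python3 go.py .6013 .0721 .184 25
```

```text
units [0.0043 0.0025 0.1734] turn -0.031 | pos [0.6013 0.0719 0.1927] yaw 24.76 tilt [-0.0004  0.0002] F [ 1.7281  1.11   -3.1071] T [-0.0436 -0.4605  0.0557] grip 23.5 50.0 t 14.65 q6 -0.41
units [0.0053 0.0035 0.0549] turn -0.031 | pos [0.6013 0.0718 0.1867] yaw 24.75 tilt [-0.0004  0.0001] F [ 2.0213  0.5631 -9.2918] T [ 0.0616 -0.5118  0.0487] grip 23.2 50.0 t 15.05 q6 -0.41
```

```bash
for i in 1 2; do python3 -m pendant '[[[0,0,0.03,0,10],[0,0,0.05,0,10],[0,0,0.05,0,10]]]' >/dev/null
python3 go.py .6013 .0721 .184 25; done
```

```text
units [0.0072 0.0027 0.0086] turn -0.031 | pos [0.6013 0.0717 0.1844] yaw 24.75 tilt [-0.0002  0.    ] F [ 2.261   1.1338 -4.5005] T [ 0.1489 -0.469   0.0165] grip 23.3 50.0 t 15.35 q6 -0.41
units [ 0.0146 -0.0069  0.0014] turn -0.031 | pos [0.6019 0.0716 0.1841] yaw 24.75 tilt [ 0.0023 -0.0002] F [-4.8505 -0.613  21.0068] T [-0.1201  1.1826  0.0786] grip 23.3 50.0 t 15.65 q6 -0.41
```

Force rises to 21 N at TCP z=0.184, exactly 24 mm below first hex contact, so the crank is home. I relax, release, and slide along the arm to straddle the grip, with the side camera checking.

```bash
python3 -m pendant '[[[0,0,-0.04,0,10],[0,0,-0.04,0,60],[0,0,-0.04,0,60],[0,0,-0.04,0,60],[0,0,-0.04,0,60]]]' 20 >/dev/null
python3 go.py .6013 .0719 .204 25
python3 -m pendant '[[[0,0,-0.1,0,60],[0,0,-0.25,0,60],[0,0,-0.37,0,60],[0,0,-0.37,0,60]]]' >/dev/null
python3 go.py .5696 .1399 .204 25
python3 - <<'E'
from h import *
np.set_printoptions(precision=1,suppress=True)
g=grab('side');f=grab('top')
for P in([.6013,.0719,.142],[.6013,.0719,.22],[.5696,.1399,.215],[.5696,.1399,.263]):print('exp',proj(g,P),proj(f,P))
d=cv2.resize(g['image'][190:340,240:340][:,:,::-1],None,fx=4,fy=4,interpolation=cv2.INTER_CUBIC)
c=cv2.resize(f['image'][185:255,220:320][:,:,::-1],None,fx=3.9,fy=3.9,interpolation=cv2.INTER_CUBIC)
o=np.zeros((600,800,3),np.uint8);o[:,:400]=d;o[:c.shape[0],405:405+c.shape[1]]=c
cv2.imwrite('pics/c7.png',np.clip(o*1.5,0,255).astype(np.uint8))
E
```

```text
units [ 0.0036  0.0017 -0.4017] turn -0.031 | pos [0.6013 0.0717 0.1839] yaw 24.75 tilt [-0.0003 -0.    ] F [-0.0481  0.6294  0.2663] T [-0.073  -0.0348  0.0005] grip 53.0 0.0 t 16.15 q6 -0.41
units [ 1.5101 -0.0192 -0.0038] turn -0.031 | pos [0.6021 0.0717 0.2039] yaw 24.75 tilt [0.002 0.   ] F [ 0.101   0.2033 -0.5868] T [-0.064   0.0255  0.0321] grip 59.8 0.0 t 16.55 q6 -0.41
exp [288.2 263.1] [268.3 222.2]
exp [287.8 231.2] [265.4 217.1]
exp [298.7 246.5] [238.3 230.9]
exp [298.6 224.9] [235.4 227.9]
```

View pics/c7.png

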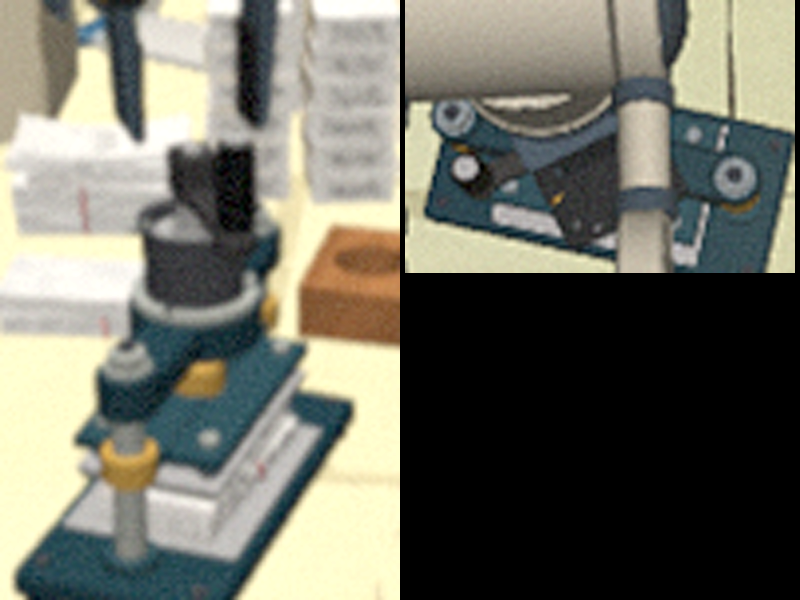

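The crank sits home in the tube. The grip is upright at crop (235,190), matching the expected projection. The fingertips show at about z≈0.24, so they end some 30 mm above the reported TCP. I slide onto the grip and close.

```bash
python3 -m pendant '[[[0.4,-0.02,0,0,60],[0.9,-0.02,0,0,60],[1.3,-0.02,0.1,0,60],[1.51,-0.02,0.2,0,50],[1.51,-0.02,0.2,0,40]]]' >/dev/null
python3 go.py .5696 .1399 .194 25
python3 -m pendant '[[[0,0,0,0,25],[0,0,0,0,15],[0,0,0,0,15],[0,0,0,0,15],[0,0,0,0,15]]]' 25 >/dev/null
python3 go.py .5696 .1399 .194 25
```

```text
units [-0.0269  0.0238 -0.0454] turn -0.021 | pos [0.568  0.1406 0.1917] yaw 24.84 tilt [-0.0015 -0.0002] F [ 0.2465 -0.362   0.3344] T [-0.0755 -0.0063 -0.0264] grip 46.9 0.0 t 17.15 q6 -0.29
units [ 0.0034  0.0135 -0.0283] turn -0.034 | pos [0.5691 0.1395 0.1926] yaw 24.73 tilt [ 0.0001 -0.0001] F [-0.0109 -1.4701 -0.3551] T [-0.2127 -0.0505  0.04  ] grip 21.3 25.0 t 17.65 q6 -0.29
```

```bash
cat > wf.py <<'E'
from h import *
s=env.get_state();p=np.array(s['tcp_pos'])[:2]-[.6013,.0719];F=np.array(s['wrist_force']);r=np.linalg.norm(p);u=p/r
tc=np.array([u[1],-u[0]])
print('phi',round((114.75-np.degrees(np.arctan2(p[1],p[0])))%360,1),'r',round(r,4),'resist',round(-F[:2]@tc,2),'rad',round(F[:2]@u,2),'Fz',round(F[2],2),'grip',round(s['grip_width']*91.2,1),'t',round(s['clock'],2))
E
python3 wf.py
python3 -m pendant '[[[-0.033,0.312,0,0,15],[-0.13,0.61,0,0,15]]]' >/dev/null; python3 wf.py
python3 -m pendant '[[[-0.156,0.272,0,0,15],[-0.366,0.505,0,0,15],[-0.62,0.689,0,0,15]]]' >/dev/null; python3 wf.py
```

```text
phi 359.2 r 0.0749 resist 0.64 rad -1.32 Fz -0.36 grip 21.3 t 17.65
phi 22.8 r 0.0749 resist 2.78 rad -2.54 Fz -0.2 grip 21.4 t 17.85
phi 59.3 r 0.0749 resist 3.94 rad 0.12 Fz 1.26 grip 21.3 t 18.15
```

Winding freely at about 4 N (0.3 N m), as expected. I continue to 180°.

```bash
python3 -m pendant '[[[-0.286,0.128,0,0,15],[-0.593,0.193,0,0,15],[-0.907,0.193,0,0,15],[-1.214,0.128,0,0,15],[-1.5,0,0,0,15]]]' >/dev/null; python3 wf.py
python3 -m pendant '[[[-0.254,-0.184,0,0,15],[-0.464,-0.417,0,0,15]]]' >/dev/null; python3 wf.py
python3 -m pendant '[[[-0.156,-0.272,0,0,15],[-0.253,-0.57,0,0,15],[-0.286,-0.882,0,0,15]]]' >/dev/null; python3 wf.py
python3 - <<'E'
from h import *
g=grab('side')
for l in('pad','platen'):
    for x in env.mark_of('side',l)[:1]:print(l,x['p'],x['centre'])
E
```

```text
phi 120.5 r 0.0753 resist 4.48 rad -0.21 Fz -0.23 grip 21.2 t 18.65
phi 144.8 r 0.0755 resist 4.1 rad 0.22 Fz 0.08 grip 21.7 t 18.85
phi 181.2 r 0.0758 resist 3.4 rad -3.18 Fz -2.0 grip 21.2 t 19.15
pad 0.62 [287.1, 299.7]
platen 0.74 [287.1, 294.8]
```

```bash
python3 -m pendant '[[[0.033,-0.312,0,0,15],[0.13,-0.61,0,0,15]]]' >/dev/null; python3 wf.py;python3 -m pendant '[[[0,0,0,0,15]]]' >/dev/null; python3 wf.py
python3 -m pendant '[[[0.065,-0.14,0,0,15],[0.156,-0.272,0,0,15]]]' >/dev/null; python3 wf.py
```

```text
phi 203.9 r 0.0755 resist 3.81 rad -1.48 Fz -1.04 grip 21.4 t 19.5
phi 205.3 r 0.0753 resist 0.59 rad 0.97 Fz 0.52 grip 21.3 t 19.6
phi 215.9 r 0.0754 resist 5.05 rad 1.36 Fz 2.53 grip 21.3 t 19.8
```

```bash
python3 -m pendant '[[[0.1,-0.12,0,0,15],[0.21,-0.233,0,0,15]]]' >/dev/null; python3 wf.py
python3 -m pendant '[[[0.122,-0.098,0,0,15],[0.254,-0.184,0,0,15]]]' >/dev/null; python3 wf.py
```

```text
phi 228.3 r 0.0754 resist 4.59 rad -1.27 Fz -0.09 grip 21.4 t 20.0
phi 240.3 r 0.0754 resist 5.25 rad -2.64 Fz -0.19 grip 21.4 t 20.2
```

```bash
python3 -m pendant '[[[0.14,-0.07,0,0,15],[0.286,-0.128,0,0,15]]]' >/dev/null; python3 wf.py
python3 - <<'E'
from h import *
g=grab('side');f=grab('top')
for l in('pad','platen'):
    for x in env.mark_of('side',l)[:1]:print(l,x['p'],x['centre'])
d=cv2.resize(g['image'][275:335,255:330][:,:,::-1],None,fx=8,fy=8,interpolation=cv2.INTER_CUBIC)
s=cv2.resize(cv2.imread('pics/s0.png')[275:335,255:330],None,fx=2.6,fy=2.6,interpolation=cv2.INTER_CUBIC)
o=np.zeros((480,800,3),np.uint8);o[:,:600]=d;o[:s.shape[0],604:604+s.shape[1]]=s
cv2.imwrite('pics/c8.png',np.clip(o*1.4,0,255).astype(np.uint8))
E
```

```text
phi 252.1 r 0.0754 resist 7.04 rad -3.42 Fz -1.57 grip 21.5 t 20.4
pad 0.54 [290.8, 303.6]
platen 0.6 [288.6, 297.9]
```

View pics/c8.png

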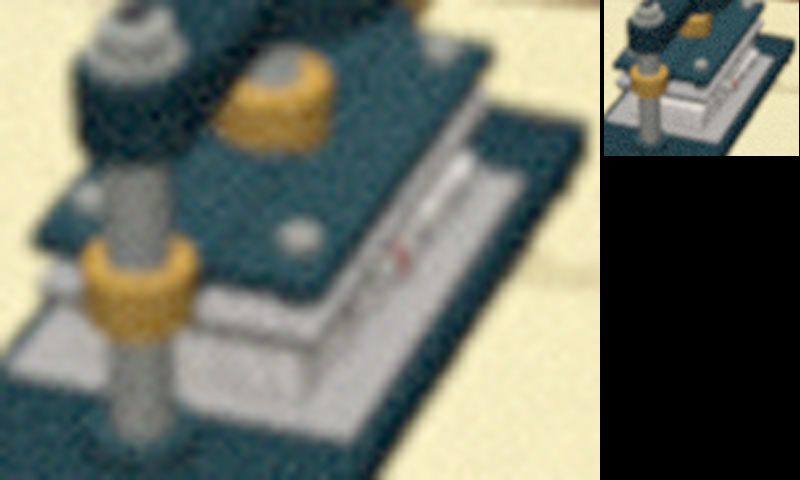

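The pad now appears to be on the bundle: the seam at crop row 335 is thin. I'll measure the platen-to-pad spacing against the start image to get the spring compression.

```bash
python3 - <<'E'
from h import *
np.set_printoptions(precision=0,suppress=True,linewidth=220)
s0=cv2.imread('pics/s0.png')[:,:,::-1].astype(float)
A=np.mean([grab('side')['image'].astype(float) for _ in range(6)],0)
cv2.imwrite('pics/now.png',A[:,:,::-1])
g=F['side'];
# press frame yaw from nuts
u=np.array([.6213-.575,.1624+.022]);u/=np.linalg.norm(u);v=np.array([u[1],-u[0]])  # u = press +y, v = press +x-ish
C=np.array([.6013,.0719])
for name,im in(('s0',s0),('now',A)):
  prof=[]
  for k in np.arange(-.015,.031,.005):   # along long face facing robot (-x): press -x side, or the +y end face
    P=C+u*.074-v*(.042-.012-k*0)-v*0
    P=C+u*.074+v*(-.025-k*.0+ k)
    zs=np.arange(.1,.02,-.002)
    uv=np.array([proj(g,[P[0],P[1],z]) for z in zs]).astype(np.float32)
    prof.append(cv2.remap(im.mean(2).astype(np.float32),uv[:,:1],uv[:,1:],cv2.INTER_LINEAR).ravel())
  prof=np.array(prof)
  print(name,'z(mm)',(zs*1000)); print(prof)
print(env.get_state()['clock'])
E
python3 wf.py
```

```text
s0 z(mm) [100.  98.  96.  94.  92.  90.  88.  86.  84.  82.  80.  78.  76.  74.  72.  70.  68.  66.  64.  62.  60.  58.  56.  54.  52.  50.  48.  46.  44.  42.  40.  38.  36.  34.  32.  30.  28.  26.  24.  22.]
[[ 99. 106.  98.  85.  70.  59.  55.  47.  42.  40.  36.  42.  55.  78. 100. 115. 124. 117. 108. 100.  96. 114. 125. 127. 122. 115. 110. 105. 101.  99. 103. 105. 109. 115. 121. 121. 122. 116. 101.  80.]
 [ 88. 104. 108.  95.  77.  71.  60.  51.  49.  43.  31.  31.  44.  60.  85. 105. 114. 114. 106.  92. 100. 121. 145. 155. 150. 141. 133. 128. 126. 121. 121. 122. 121. 118. 117. 118. 120. 122. 104.  80.]
 [ 55.  60.  63.  63.  61.  57.  54.  52.  50.  45.  41.  50.  69.  89. 106. 117. 123. 120. 108.  97.  97. 117. 144. 152. 150. 143. 131. 125. 124. 125. 123. 124. 121. 118. 117. 121. 120. 116. 104.  81.]
 [ 48.  49.  51.  53.  53.  50.  50.  51.  49.  41.  39.  57.  81. 104. 119. 127. 125. 118. 108.  95.  99. 120. 140. 151. 145. 135. 128. 125. 125. 123. 124. 125. 124. 119. 118. 119. 120. 117. 101.  79.]
 [ 48.  47.  48.  47.  49.  51.  54.  53.  48.  44.  42.  52.  77. 105. 117. 
[... 2873 characters left out ...]
60.  62.  67.  72.  73.  75.  81.  94. 110. 120. 124. 126. 126. 124. 123. 123. 126. 124. 116. 103.  82.]
 [ 42.  51.  56.  59.  61.  61.  60.  60.  61.  60.  62.  69.  77.  86.  94.  97. 102. 103.  99.  87.  78.  73.  70.  69.  68.  72.  79.  87.  96. 100. 100. 100. 100.  97.  99.  99.  98.  92.  78.  70.]
 [ 36.  51.  70.  78.  80.  81.  80.  78.  81.  81.  81.  81.  81.  80.  80.  80.  84.  92. 101. 101.  95.  86.  76.  75.  74.  72.  72.  74.  76.  78.  80.  79.  80.  80.  79.  79.  80.  79.  79.  78.]]
20.9
phi 252.3 r 0.0756 resist 3.16 rad -4.9 Fz -1.69 grip 21.6 t 20.9[ WARN:0@9.120] global loadsave.cpp:1063 imwrite_ Unsupported depth image for selected encoder is fallbacked to CV_8U.
```

The images give about 1.7–2 mm compression, and the force suggests 40–75 N. I wind 24° more (+1.2 mm) and re-measure.

```bash
cat > comp.py <<'E'
from h import *
s0=cv2.imread('pics/s0.png')[:,:,::-1].astype(float)
A=np.mean([grab('side')['image'].astype(float) for _ in range(5)],0);g=F['side']
u=np.array([.6213-.575,.1624+.022]);u/=np.linalg.norm(u);v=np.array([u[1],-u[0]]);C=np.array([.6013,.0719])
zs=np.arange(.09,.04,-.0005);R=[]
for im in(s0,A):
  pr=[]
  for k in(-.03,-.025,-.02,-.015):
    P=C+u*.074+v*k
    P=C+u*.074+v*(k+.01)
    uv=np.array([proj(g,[P[0],P[1],z]) for z in zs]).astype(np.float32)
    pr.append(cv2.remap(im.mean(2).astype(np.float32),uv[:,:1],uv[:,1:],cv2.INTER_CUBIC).ravel())
  p=np.mean(pr,0);i0=np.argmin(p[:70]);up=i0+np.argmax(p[i0:]>75);pk=up+np.argmax(p[up:up+25]);dn=pk+np.argmax(p[pk:]<108);mn=pk+np.argmin(p[pk:pk+30])
  R.append(zs[[up,pk,dn,mn]]*1e3);print(R[-1])
print('compression est (peak, fall, min):',(R[0][0]-R[1][0])-(R[0]-R[1])[1:])
E
python3 -m pendant '[[[0.15,-0.04,0,0,15],[0.307,-0.065,0,0,15]]]' >/dev/null; python3 wf.py
python3 -m pendant '[[[0.157,0,0,0,15],[0.314,0,0,0,15]]]' >/dev/null; python3 wf.py
python3 comp.py; python3 wf.py
```

```text
phi 263.7 r 0.0756 resist 6.6 rad -5.55 Fz -3.04 grip 21.9 t 21.1
phi 275.7 r 0.0758 resist 6.94 rad -5.3 Fz -3.22 grip 21.1 t 21.3
[75.  68.  65.5 61.5]
[62.  56.5 55.  50. ]
compression est (peak, fall, min): [1.5 2.5 1.5]
phi 275.9 r 0.0759 resist 3.29 rad -5.13 Fz -2.55 grip 21.3 t 21.55
```

```bash
python3 -m pendant '[[[0.15,0.02,0,0,15],[0.307,0.065,0,0,15]]]' >/dev/null; python3 wf.py
python3 -m pendant '[[[0,0,0,0,15]]]' >/dev/null; python3 wf.py
python3 comp.py; python3 wf.py
```

```text
phi 287.3 r 0.076 resist 7.91 rad -4.56 Fz -2.44 grip 21.2 t 21.75
phi 287.8 r 0.0761 resist 4.95 rad -3.59 Fz -1.99 grip 21.4 t 21.85
[75.  68.  65.5 61.5]
[61.5 56.  55.  50.5]
compression est (peak, fall, min): [1.5 3.  2.5]
phi 287.6 r 0.0761 resist 4.01 rad -3.93 Fz -1.62 grip 21.4 t 22.1
```

Force (about 100 N) and pad travel (contact near 210°, so about 3.8 mm) agree: close to half compression. I release and rise clear.

```bash
python3 -m pendant '[[[0,0,0,0,45],[0,0,0,0,45],[0,0,0,0,45],[0,0,0,0,45]]]' 20 >/dev/null; python3 wf.py
python3 -m pendant '[[[0,0,-0.3,0,45],[0,0,-0.8,0,45],[0,0,-1.4,0,45],[0,0,-2,0,45],[0,0,-2.4,0,45]]]' >/dev/null; python3 wf.py
python3 - <<'E'
from h import *
g=grab('side');f=grab('top')
a=np.radians(114.75-287.7);P=np.array([.6013,.0719,.263])+[.075*np.cos(a),.075*np.sin(a),0]
print('exp grip top',proj(g,P),proj(f,P))
d=cv2.resize(g['image'][190:340,240:340][:,:,::-1],None,fx=4,fy=4,interpolation=cv2.INTER_CUBIC)
c=cv2.resize(f['image'][185:265,220:320][:,:,::-1],None,fx=3.9,fy=3.9,interpolation=cv2.INTER_CUBIC)
o=np.zeros((600,800,3),np.uint8);o[:,:400]=d;o[:c.shape[0],405:405+c.shape[1]]=c
cv2.imwrite('pics/c9.png',np.clip(o*1.4,0,255).astype(np.uint8))
E
python3 comp.py
```

```text
phi 288.0 r 0.0763 resist 0.12 rad 0.53 Fz 0.23 grip 45.1 t 22.5
phi 288.0 r 0.0758 resist -0.41 rad 0.59 Fz 0.3 grip 44.9 t 23.0
exp grip top [322.19647358 212.56958868] [268.10403689 244.76262426]
[75.  68.  65.5 61.5]
[61.  56.  55.5 50.5]
compression est (peak, fall, min): [2. 4. 3.]
```

View pics/c9.png

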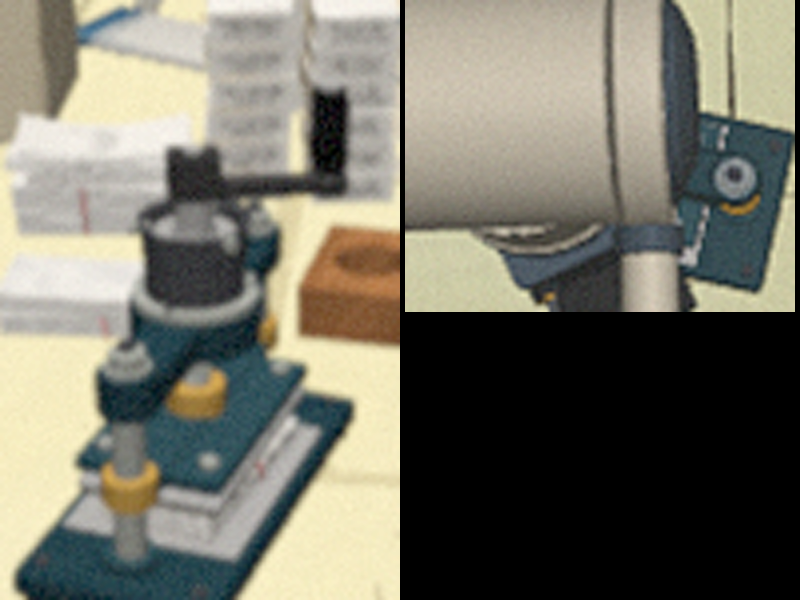

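The side view shows the crank upright and home in the tube, with its grip at crop (330,140) as expected. The pad is down on the bundle, and the gripper is clear above it. I hand in.

```bash
python3 -m pendant '[[[0,0,0,0,45],[0,0,0,0,45]]]' >/dev/null; python3 -c "
from cell import env
print(env.hand_in())"
```

```text
the job is handed in; nothing more can be done
None
```

The job is handed in, with no verdict returned: the crank is home on the hex and wound about 288° clockwise, the pad presses the bundle with an estimated 75–100 N (about 3–4 mm of spring travel), and the gripper is clear.

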